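Load the solvent tray of the liquid chromatograph

ROBOT

A 6-joint arm with a two-finger parallel gripper is mounted at the origin on the work surface. World frame = base frame: x ahead of the robot, y to its left, z up, the work surface at z = 0. Lengths are in m, angles in rad, forces in N, time in s.
With the tool pointing down it reaches from about 0.375 to 0.975 m from the base axis. Payload 3.8 kg.
Tool frame: the origin (TCP) lies midway between the tips of the shut fingers; the grasp point (between the pads) lies 19 mm behind it; x points along the fingers, y is the direction in which the jaws open and shut, and the axes are right-handed (so a half turn about x gives the same grasp; the last joint's range is limited). The gripper opens to 85 mm and grips with 20 to 120 N. Pads are 22 mm wide; open, the fingers measure 114 mm over their backs; the gripper's body (76 mm by 85 mm) begins 54 mm behind the grasp point. The pads swing forward as they close: fully open they stand 13 mm farther back than shut.
Start: joints at [-1.301, 0.264, 1.604, -0, 1.274, -0.037], TCP at [0.204, -0.643, 0.231] pointing down, gripper open.
Joint ranges: [-2.63, 2.63], [-0.94, 2.18], [0.31, 2.57], [-1.31, 4.45], [0, 2.66], [-2.55, 2.55]. Speed limits (rad/s): [2.57, 2.57, 3.14, 3.14, 3.14, 3.14].

INTERFACE

Orientations are given as a rotation vector (axis times angle).
In Python, from workcell import read_state, read_camera, get_calibration, finish_job gives the robot as it stands. The module is installed in compiled form; this text tells all that it offers.
- The arm moves only by the shell command python3 -m creep 'ROWS' [FORCE]. ROWS is JSON, a list of rows, each a list of 3 entries, a list of its own where there are three numbers: the closure in counts, from 0 (fully open) to 255 (shut), then the shift along the world's x, y, z in mm, then the turn about the world's z in rad. In form: [[hand, [tx, ty, tz], spin], ...]. A call has exactly 8 rows; each row shifts and turns the commanded pose from where the row before left it; what a row does not reach is not made up. A row lasts 1/12 s, in which the tool goes at most 41.7 mm and 7.16 degrees, less where a joint would pass 70% of its speed; a pose out of reach is approached as far as the arm can. A call is refused whole if a number of a shift passes 41.7 or a number of a turn 0.125, either way. A call with a gripper value outside its range is refused whole. The fingers move at their own pace and stop on an object; FORCE is the grip in N (left out, the last holds). Time passes only in rows, so rows that do not move let the fingers close, or fill a call up. It gives the time, the measured TCP pose, the force and the opening at its end, in the units of the state.
- read_state(): the state, without advancing time (a new reading comes with each control period).
- read_camera(name): name is "side" or "top" or "wrist"; returns (picture, depth): 420x560x3 uint8, blue, green, red; 420x560 float32, m along the optical axis (not along the pixel's ray), 0 where there is no reading.
- get_calibration(name): a dict with "K" (3x3 intrinsics, pixels), "k1" (the pictures are not rectified: a ray, as slopes to the right and down, at radius r is drawn at 1 + k1 r^2 times it, then the intrinsics apply), "eye" and "orientation" of the camera in the world. Camera axes: x right, y down, z forward; pixel columns grow to the right and rows downward; lengths in m; the calibration is good to about 2 mm. A picture is of the moment at which its call begins: read the wrist's pose just before it. get_calibration takes no time and is no camera call; for the wrist camera it gives the pose at the moment of the call.
- finish_job(): hands the job in, once; it reports no verdict.
The state is a dict: "time": time; "q": joint angles; "joint_vel": joint speeds; "joint_torque": joint torques, N m; "tool_pos": TCP position; "tcp_rot": TCP orientation; "wrist_force": force on the tool from outside, world axes, zero at the start; "torque": the same for the moment, N m; "width": opening from 0.0 (shut) to 1.0 (fully open).
Only numpy, scipy, OpenCV 4.12 (cv2) and the standard library are available. Lean on these libraries where they do the work, as an engineer would, in place of code of your own. Each camera call takes 0.05 s, during which the arm holds its last target.

TASK

Load the chromatograph's solvent tray: stand each of the four amber bottles in the tray's recess that is made for its size and shape, upright and right down on the recess floor. Keep them upright and set them down gently rather than dropping them; leave the vial rack and the flask that stand among them where they are.

Things in the scene. Friction and masses are not known exactly. Their poses are not given: they have to be found in the camera images.
- bottle_large: The largest bottle: round amber glass, 70 mm diameter, 143 mm tall. Origin: centre of its underside, z up along the bottle. Straight wall up to 90 mm, shoulder, neck about 40 mm wide, then a blue ribbed screw cap 54 mm in diameter from 119 to 143 mm height. 0.17 to 0.34 kg. Starts upright on the bench paper (its top 3 mm above the bench).
- bottle_square: The square bottle: amber glass, 58 x 58 mm square with rounded edges, 120 mm tall. Origin: centre of its underside, z up along the bottle, x and y along its flat sides. Flat sides up to 76 mm, shoulder, neck about 36 mm wide, then a round blue screw cap 47 mm in diameter from 96 to 120 mm height. 0.11 to 0.22 kg. Starts upright on the bench paper, at any yaw.
- bottle_medium: The middle round bottle: amber glass, 46 mm diameter, 91 mm tall. Origin: centre of its underside, z up along the bottle. Straight wall up to 50 mm, shoulder, neck about 29 mm wide, then a blue screw cap 41 mm in diameter from 67 to 91 mm height. 0.07 to 0.14 kg. Starts upright on the bench paper.
- bottle_small: The smallest bottle: round amber glass, 36 mm diameter, 75 mm tall. Origin: centre of its underside, z up along the bottle. Straight wall up to 38 mm, shoulder, neck about 23 mm wide, then a blue screw cap 34 mm in diameter from 53 to 75 mm height. 0.04 to 0.09 kg. Starts upright on the bench paper.
- insert_large: Bay insert for the largest bottle. White fixed block 98 x 98 x 22 mm in one bay of the tray (which bay varies), with one round recess, 78 mm in diameter, centred in its top: 15 mm deep, rim bevelled 4 mm, black pad on its floor. Origin: centre of the block's underside (5 mm above the bench), z up, x and y along its sides; recess floor 7 mm, block top 22 mm above the origin.
- insert_square: Bay insert for the square bottle. White fixed block 98 x 98 x 22 mm in one bay of the tray (which bay varies), with one square recess, 66 x 66 mm, parallel to the block's sides, centred in its top: 15 mm deep, rim bevelled 4 mm, black pad on its floor. Origin: centre of the block's underside (5 mm above the bench), z up, x and y along its sides; recess floor 7 mm, block top 22 mm above the origin.
- insert_medium: Bay insert for the middle round bottle. White fixed block 98 x 98 x 22 mm in one bay of the tray (which bay varies), with one round recess, 54 mm in diameter, centred in its top: 15 mm deep, rim bevelled 4 mm, black pad on its floor. Origin: centre of the block's underside (5 mm above the bench), z up, x and y along its sides; recess floor 7 mm, block top 22 mm above the origin.
- insert_small: Bay insert for the smallest bottle. White fixed block 98 x 98 x 22 mm in one bay of the tray (which bay varies), with one round recess, 44 mm in diameter, centred in its top: 15 mm deep, rim bevelled 4 mm, black pad on its floor. Origin: centre of the block's underside (5 mm above the bench), z up, x and y along its sides; recess floor 7 mm, block top 22 mm above the origin.
- vial_rack: Bystander standing among the bottles: white square rack, 72 x 72 mm, 38 mm tall with its black-capped vials. It stands with them on the bench paper (245 x 335 mm); the solvent tray (flat grey box, 226 x 226 mm, walls 28 mm high, 2 x 2 bays, centres 106 mm apart) is on the other side of the middle, left or right. Loose, to be left alone. Origin: centre of its underside.
- flask: Bystander standing among the bottles: clear glass volumetric flask, bulb 51 mm wide up to about 50 mm height, thin neck 13 mm wide above it, white stopper 19 mm wide, 137 mm tall in all. Loose and easily tipped, to be left alone. Origin: centre of its underside.

How it is judged:
At the end, for the whole second after the job is handed in: Each bottle stands in the recess of its own insert: its foot within 10 mm of the insert's centre and less than 11 mm above the insert's underside (recess floor 7 mm), leaning under 7 degrees, released and at rest; vial rack and flask upright and within 20 mm of where they stood (horizontal distance between bottle_large and insert_large below 0.01 m and z of bottle_large in the frame of insert_large below 0.011 m and angle between each of bottle_large, bottle_square, bottle_medium, bottle_small's own z axis and vertical below 0.12 rad and linear speed of each of bottle_large, bottle_square, bottle_medium, bottle_small below 0.02 m/s and angular speed of each of bottle_large, bottle_square, bottle_medium, bottle_small below 0.2 rad/s and horizontal distance between bottle_square and insert_square below 0.01 m and z of bottle_square in the frame of insert_square below 0.011 m and horizontal distance between bottle_medium and insert_medium below 0.01 m and z of bottle_medium in the frame of insert_medium below 0.011 m and horizontal distance between bottle_small and insert_small below 0.01 m and z of bottle_small in the frame of insert_small below 0.011 m and distance of each of vial_rack, flask from where it was at the start of the episode below 0.02 m and angle between each of vial_rack, flask's own z axis and vertical below 0.2 rad); the robot touches nothing.
It fails at once if a bottle is dropped (falls loose at over 0.7 m/s, as after about 25 mm) ((linear speed of bottle_large above 0.7 m/s and contact force between bottle_large and the fingers below 0.1 N) or (linear speed of bottle_square above 0.7 m/s and contact force between bottle_square and the fingers below 0.1 N) or (linear speed of bottle_medium above 0.7 m/s and contact force between bottle_medium and the fingers below 0.1 N) or (linear speed of bottle_small above 0.7 m/s and contact force between bottle_small and the fingers below 0.1 N)).
It fails at once if a bottle is tipped over (leans more than 45 degrees) (angle between any of bottle_large, bottle_square, bottle_medium, bottle_small's own z axis and vertical above 0.785 rad).
It fails at once if the vial rack is pushed more than 20 mm or tipped (distance of vial_rack from where it was at the start of the episode above 0.02 m or angle between vial_rack's own z axis and vertical above 0.4 rad).
It fails at once if the flask is pushed more than 20 mm or tipped (distance of flask from where it was at the start of the episode above 0.02 m or angle between flask's own z axis and vertical above 0.4 rad).
It also fails if it takes over 104 s, if anything falls off the work surface, if the arm or the gripper's body presses on something with over 40 N, if the wrist force passes 120 N, or if a joint passes its speed limit or range.

## Working session

There is one attempt and no reset: what is moved stays moved. The work goes in short steps, Python scripts to look and compute and a shell command to move; the robot and the scene stay as the last step left them, time stands still between calls to the robot, and variables do not carry over. Pictures are saved under pics/ and viewed, and the job is handed in when it is done.

```bash
ls; mkdir -p pics; python3 - <<'E'
from workcell import *
import cv2,numpy as np
s=read_state();print({k:np.round(v,3).tolist() for k,v in s.items()})
for n in ["top","side","wrist"]:
    c=get_calibration(n);print(n,{k:np.round(v,4).tolist() for k,v in c.items()})
    p,d=read_camera(n);cv2.imwrite(f"pics/{n}0.png",p);np.save(f"pics/{n}0.npy",d)
E
```

```text
pics
{'time': 0.0, 'q': [-1.301, 0.265, 1.605, 0.0, 1.274, -0.037], 'joint_vel': [-0.0, -0.001, 0.0, 0.001, 0.0, -0.002], 'joint_torque': [0.002, -51.511, -36.732, -0.0, 0.013, -0.0], 'tool_pos': [0.204, -0.643, 0.23], 'tcp_rot': [2.057, 0.32, -2.057], 'wrist_force': [0.07, 0.086, -0.439], 'torque': [-0.016, 0.021, -0.009], 'width': 0.997}
top {'K': [[487.6108, 0.0, 274.0918], [0.0, 487.6108, 209.3415], [0.0, 0.0, 1.0]], 'k1': -0.135, 'eye': [0.4697, -0.0241, 0.9647], 'orientation': [-2.1857, 2.1856, -0.0074]}
side {'K': [[495.9282, 0.0, 276.8424], [0.0, 495.9282, 211.0583], [0.0, 0.0, 1.0]], 'k1': 0.0062, 'eye': [0.4494, -0.8422, 0.5968], 'orientation': [-2.1433, 0.0842, -0.0617]}
wrist {'K': [[303.2172, 0.0, 277.8295], [0.0, 303.2172, 210.282], [0.0, 0.0, 1.0]], 'k1': -0.0128, 'eye': [0.276, -0.6199, 0.3731], 'orientation': [2.3311, -1.7071, -0.2588]}
```

View pics/top0.png

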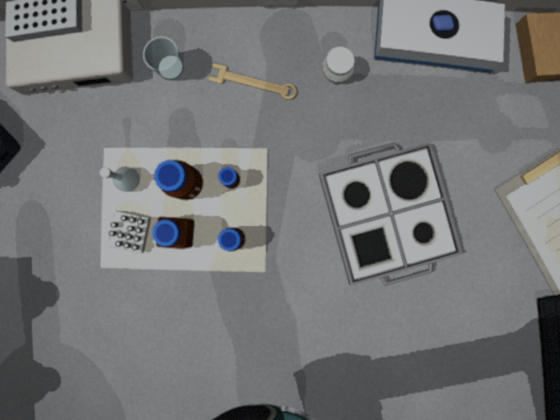

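View pics/side0.png

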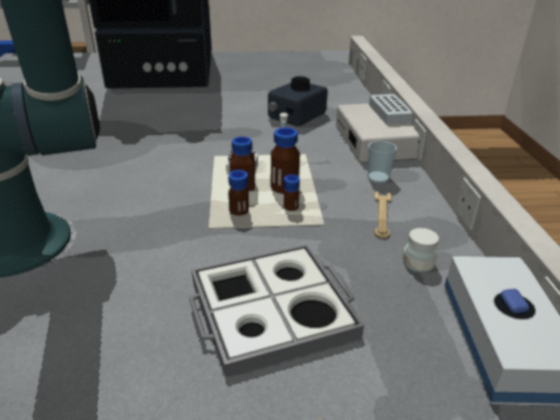

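View pics/wrist0.png

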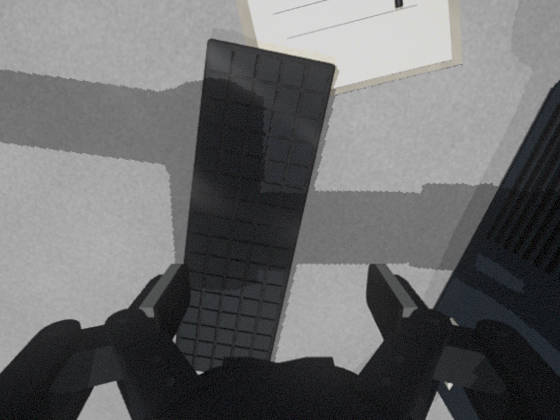

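```bash
cat > h.py <<'E'
import numpy as np,cv2
from scipy.spatial.transform import Rotation as R
from workcell import *
def undist(c,uv):
    uv=np.atleast_2d(uv).astype(float);K=c["K"];K=np.array(K)
    m=(uv-K[:2,2])/[K[0,0],K[1,1]]
    n=m.copy()
    for _ in range(15): n=m/(1+c["k1"]*(n**2).sum(1,keepdims=True))
    return n
def rays(c,uv):
    n=undist(c,uv);return np.c_[n,np.ones(len(n))]@R.from_rotvec(c["orientation"]).as_matrix().T
def onplane(c,uv,z):
    r=rays(c,uv);e=np.array(c["eye"]);return e+r*((z-e[2])/r[:,2])[:,None]
def cloud(c,d,mask):
    v,u=np.nonzero(mask&(d>0));r=rays(c,np.c_[u,v]);return np.array(c["eye"])+r*d[v,u][:,None]
def yaw():
    m=R.from_rotvec(read_state()["tcp_rot"]).as_matrix();return m[:,1]  # jaw axis
E
python3 - <<'E'
from h import *
for n in ["top","side"]:
    c=get_calibration(n);p=cv2.imread(f"pics/{n}0.png");d=np.load(f"pics/{n}0.npy")
    hsv=cv2.cvtColor(p,cv2.COLOR_BGR2HSV)
    m=((hsv[...,0]>100)&(hsv[...,0]<125)&(hsv[...,1]>170)&(hsv[...,2]>90)).astype(np.uint8)
    k,l,st,ce=cv2.connectedComponentsWithStats(m)
    for i in range(1,k):
        if st[i,4]<60: continue
        P=cloud(c,d,l==i); zt=np.percentile(P[:,2],97); T=P[P[:,2]>zt-.004]
        (x,y),r=cv2.minEnclosingCircle((T[:,:2]*1000).astype(np.float32))
        print(n,ce[i].round(1),st[i,4],"z",zt.round(4),"top circ",round(x,1),round(y,1),round(r,1),"mean",T.mean(0).round(4))
c=get_calibration("top");p=cv2.imread("pics/top0.png");d=np.load("pics/top0.npy")
g=p[130:300,310:480].min(2); m=(g>150).astype(np.uint8)
cs,_=cv2.findContours(m,cv2.RETR_EXTERNAL,cv2.CHAIN_APPROX_NONE)
for q in cs:
    if cv2.contourArea(q)<600: continue
    q=q[:,0]+[310,130]; W=onplane(c,q,.027)[:,:2]*1000
    r=cv2.minAreaRect(W.astype(np.float32)); print("block",[np.round(a,1) for a in r],q.mean(0).round(0), "depthz",np.median(cloud(c,d,cv2.fillPoly(np.zeros(d.shape,np.uint8),[q],1)>0)[:,2]).round(4))
E
```

```text
top [169.7 175.4] 690 z 0.1484 top circ 560.2 181.3 26.0 mean [0.5601 0.1817 0.1463]
top [227.5 176.2] 234 z 0.0805 top circ 565.5 90.3 15.8 mean [0.5653 0.0907 0.0782]
top [165.7 232.4] 504 z 0.1255 top circ 462.5 193.3 22.7 mean [0.4625 0.1935 0.1233]
top [229.4 239. ] 355 z 0.0966 top circ 450.3 84.5 18.8 mean [0.4502 0.0848 0.0944]
side [285.5 133.5] 186 z 0.145 top circ 559.6 176.5 25.6 mean [0.5604 0.1748 0.1433]
side [241.4 141.9] 135 z 0.1218 top circ 461.7 188.0 21.7 mean [0.462  0.1863 0.1201]
side [237.7 175.8] 150 z 0.0933 top circ 450.3 83.6 21.0 mean [0.451  0.0805 0.0915]
side [291.1 179.5] 103 z 0.0777 top circ 566.1 87.9 17.5 mean [0.5654 0.0865 0.0756]
block [array([ 433.8, -181.6]), array([97. , 96.8]), np.float64(15.4)] [372. 247.] depthz 0.0228
block [array([ 462. , -283.7]), array([97. , 96.8]), np.float64(15.5)] [424. 232.] depthz 0.0254
block [array([ 536.1, -153.5]), array([97.3, 97.2]), np.float64(15.4)] [357. 194.] depthz 0.0252
block [array([ 564.2, -255.5]), array([97.1, 97.2]), np.float64(15.3)] [409. 180.] depthz 0.0197
```

```bash
python3 - <<'E'
from h import *
s=read_state();m=R.from_rotvec(s["tcp_rot"]).as_matrix();print("tool x",m[:,0].round(3),"jaw",m[:,1].round(3),np.degrees(np.arctan2(m[1,1],m[0,1])))
P=[]
for n in ["top","side"]:
    c=get_calibration(n);p=cv2.imread(f"pics/{n}0.png");d=np.load(f"pics/{n}0.npy")
    A=cloud(c,d,np.ones(d.shape,bool))
    B=A[(A[:,2]>.02)&(A[:,2]<.08)&(abs(A[:,0]-.4625)<.048)&(abs(A[:,1]-.192)<.042)&(A[:,1]<.235)]
    print(n,len(B),B.min(0).round(3),B.max(0).round(3))
    r=cv2.minAreaRect((B[:,:2]*1000).astype(np.float32));print(r)
    P.append(B)
c=get_calibration("top")
print("stopper",onplane(c,[[105,174]],.14).round(3),"rack",onplane(c,[[129,232]],.04).round(3))
p=cv2.imread("pics/top0.png")[140:285,90:280];cv2.imwrite("pics/topz.png",cv2.resize(p,None,fx=4,fy=4,interpolation=cv2.INTER_CUBIC))
p=cv2.imread("pics/side0.png")[110:230,190:340];cv2.imwrite("pics/sidez.png",cv2.resize(p,None,fx=5,fy=5,interpolation=cv2.INTER_CUBIC)[:600])
E
```

```text
tool x [-0.     0.002 -1.   ] jaw [ 0.302 -0.953 -0.002] -72.42069761405517
top 379 [0.431 0.164 0.02 ] [0.492 0.224 0.08 ]
((461.6712341308594, 193.88941955566406), (56.7602653503418, 58.76543045043945), 84.72125244140625)
side 405 [0.431 0.157 0.02 ] [0.491 0.217 0.08 ]
((460.8821105957031, 187.83502197265625), (60.20631408691406, 57.87991714477539), 87.52616882324219)
stopper [[0.564 0.299 0.14 ]] rack [[0.462 0.287 0.04 ]]
```

View pics/topz.png

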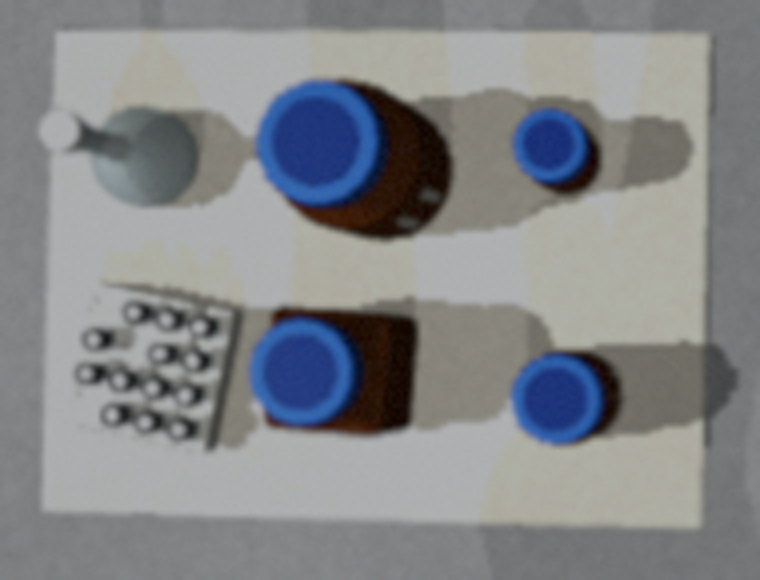

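View pics/sidez.png

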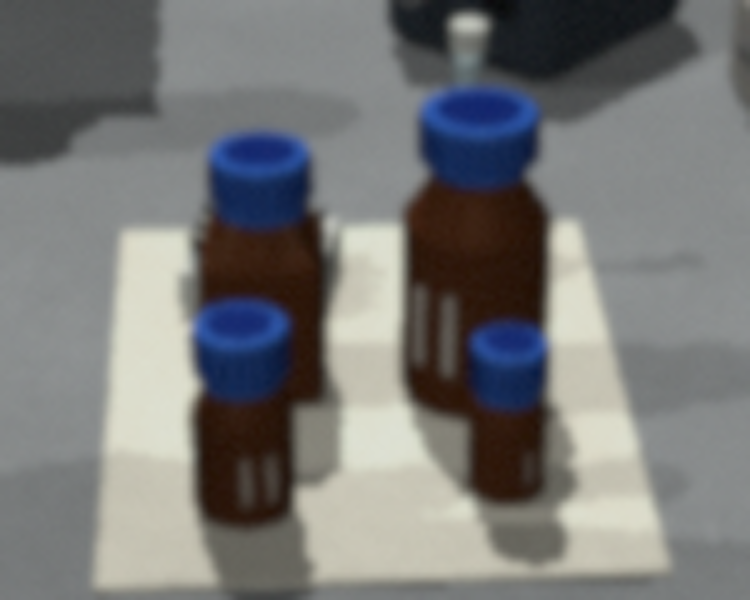

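```bash
python3 -m creep '[[90,[15,30.5,0],0],[90,[15,30.5,0],0],[90,[15,30.5,0],0],[90,[15,30.5,0],0],[90,[15,30.5,0],0],[90,[15,30.5,0],0],[90,[15,30.5,0],0],[90,[15,30.5,0],0]]' 30; python3 -m creep '[[90,[15,30.5,0],0],[90,[15,30.5,0],0],[90,[15,30.5,0],0],[90,[15,30.5,0],0],[90,[15,30.5,0],0],[90,[15,30.5,0],0],[90,[15,30.5,0],0],[90,[15,30.5,0],0]]'
```

```text
time: 0.82
tool_pos: [0.3241, -0.3977, 0.231]
tcp_rot: [2.056, 0.318, -2.057]
wrist_force: [0.0, -0.4, -0.9]
width: 0.646
time: 1.48
tool_pos: [0.444, -0.1538, 0.2312]
tcp_rot: [2.056, 0.318, -2.056]
wrist_force: [0.5, -0.4, 0.0]
width: 0.648
```

```bash
python3 -m creep '[[90,[15,30.5,-12],0],[90,[15,30.5,-12],0],[90,[15,30.5,-12],0],[90,[15,30.5,-12],0],[90,[15,30.5,-12],0],[90,[15,30.5,-12],0],[90,[15,30.5,-12],0],[90,[15,30.5,-12],0]]'; python3 - <<'E'
from h import *
c=get_calibration("wrist");p,d=read_camera("wrist");cv2.imwrite("pics/w1.png",p)
s=read_state();print(s["tool_pos"])
hsv=cv2.cvtColor(p,cv2.COLOR_BGR2HSV)
m=((hsv[...,0]>100)&(hsv[...,0]<125)&(hsv[...,1]>170)&(hsv[...,2]>60)).astype(np.uint8)
k,l,st,ce=cv2.connectedComponentsWithStats(m)
for i in range(1,k):
    if st[i,4]<200: continue
    P=cloud(c,d,l==i); zt=np.percentile(P[:,2],97); T=P[P[:,2]>zt-.004]
    print(ce[i].round(),st[i],zt,[np.round(x,1) for x in cv2.minEnclosingCircle((T[:,:2]*1000).astype(np.float32))])
E
```

```text
time: 2.15
tool_pos: [0.5641, 0.0902, 0.1344]
tcp_rot: [2.056, 0.318, -2.056]
wrist_force: [1.4, -0.3, 0.3]
width: 0.644
[0.56526368 0.0950029  0.13199334]
[ 90. 223.] [  29  167  126  109 9415] 0.1478010360938219 [array([561.8, 182.6]), np.float64(27.4)]
[ 65. 327.] [  35  297   78   65 1870] 0.1246344233791289 [array([503.9, 181.8]), np.float64(62.0)]
[233. 349.] [215 331  47  36 705] 0.20816012628221356 [array([575.1, 105. ]), np.float64(6.6)]
```

View pics/w1.png

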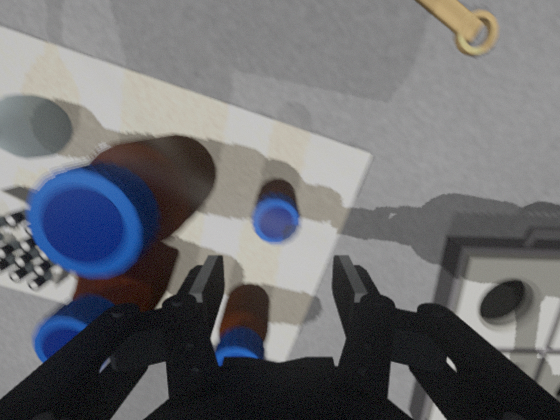

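```bash
cat >> h.py <<'E'
def caps(n,fn,smin=120,amin=300,zr=(.03,.2)):
    c=get_calibration(n);s=read_state();p,d=read_camera(n);cv2.imwrite(f"pics/{fn}.png",p)
    print("tcp",np.round(s["tool_pos"],4),"t",s["time"])
    hsv=cv2.cvtColor(p,cv2.COLOR_BGR2HSV)
    m=((hsv[...,0]>100)&(hsv[...,0]<128)&(hsv[...,1]>smin)&(hsv[...,2]>60)).astype(np.uint8)
    k,l,st,ce=cv2.connectedComponentsWithStats(m)
    for i in range(1,k):
        if st[i,4]<amin: continue
        P=cloud(c,d,l==i)
        if len(P)<20: continue
        zt=np.percentile(P[:,2],95); T=P[(P[:,2]>zt-.004)&(P[:,2]<zt+.004)]
        (x,y),r=cv2.minEnclosingCircle((T[:,:2]*1000).astype(np.float32))
        print(n,ce[i].round(),st[i,4],"ztop",zt.round(4),"xy r",round(x,1),round(y,1),round(r,1))
E
python3 - <<'E'
from h import *
caps("wrist","w2")
E
```

```text
tcp [0.5653 0.095  0.132 ] t 2.2
wrist [100. 229.] 11014 ztop 0.1476 xy r 562.3 182.7 27.3
wrist [282. 224.] 1092 ztop 0.0797 xy r 568.0 92.0 16.8
wrist [ 68. 330.] 1314 ztop 0.1245 xy r 470.2 204.4 19.9
wrist [245. 348.] 720 ztop 0.0937 xy r 461.4 90.8 17.0
```

```bash
python3 -c "
from h import *
print(read_state()['tool_pos'])
caps('wrist','w3');print(read_state()['tool_pos'])"
```

```text
[0.56373446 0.09230349 0.13262561]
tcp [0.5637 0.0923 0.1326] t 2.25
wrist [ 96. 224.] 11145 ztop 0.1476 xy r 561.8 182.5 27.6
wrist [280. 220.] 1109 ztop 0.0797 xy r 568.3 91.8 16.4
wrist [ 67. 327.] 1786 ztop 0.1245 xy r 468.1 200.7 22.5
wrist [241. 347.] 960 ztop 0.205 xy r 570.4 105.5 5.1
[0.56321969 0.09038441 0.13345916]
```

```bash
python3 -m creep '[[90,[3,2,-10],0],[90,[0,0,-15],0],[90,[0,0,-18],0],[90,[0,0,-18],0],[90,[0,0,-15],0],[90,[0,0,-9],0],[90,[0,0,0],0],[90,[0,0,0],0]]'; python3 -m creep '[[255,[0,0,0],0],[255,[0,0,0],0],[255,[0,0,0],0],[255,[0,0,0],0],[255,[0,0,0],0],[255,[0,0,0],0],[255,[0,0,0],0],[255,[0,0,0],0]]' 30
```

```text
time: 2.97
tool_pos: [0.5664, 0.0895, 0.0501]
tcp_rot: [2.056, 0.317, -2.058]
wrist_force: [-0.4, -1.0, 0.1]
width: 0.647
time: 3.63
tool_pos: [0.5682, 0.0906, 0.0518]
tcp_rot: [2.059, 0.318, -2.053]
wrist_force: [-0.3, -1.7, 5.6]
width: 0.386
```

```bash
python3 -m creep '[[255,[0,0,6],0],[255,[0,0,14],0],[255,[0,0,20],0],[255,[-3,-10,15],0],[255,[-6,-22,5],0],[255,[-8,-28,0],0],[255,[-9,-32,0],0],[255,[-10,-34,0],0]]';  python3 -m creep '[[255,[-10,-34,0],0],[255,[-10,-34,0],0],[255,[-10,-34,0],0],[255,[-10,-34,0],0],[255,[-10,-34,0],0],[255,[-9,-34,0],0],[255,[-7,-28,0],0],[255,[-4,-16,0],0]]'; python3 -m creep '[[255,[0,0,0],0],[255,[0,0,0],0],[255,[0,0,0],0],[255,[0,0,0],0],[255,[0,0,0],0],[255,[0,0,0],0],[255,[0,0,0],0],[255,[0,0,0],0]]';python3 -c "
from h import *
caps('wrist','w4');caps('top','t4',170,100);print(read_state()['tool_pos'])"
```

```text
time: 4.3
tool_pos: [0.5305, -0.0358, 0.1107]
tcp_rot: [2.056, 0.32, -2.054]
wrist_force: [0.7, -0.5, -1.5]
width: 0.386
time: 4.97
tool_pos: [0.4599, -0.2861, 0.1105]
tcp_rot: [2.057, 0.315, -2.057]
wrist_force: [0.5, 0.2, -0.7]
width: 0.381
time: 5.63
tool_pos: [0.4611, -0.283, 0.1103]
tcp_rot: [2.056, 0.319, -2.056]
wrist_force: [-0.3, 0.3, -1.4]
width: 0.39
tcp [ 0.4611 -0.283   0.1103] t 5.6333
wrist [278. 287.] 4706 ztop 0.1382 xy r 461.8 -282.7 16.9
tcp [ 0.461  -0.2831  0.1103] t 5.6833
top [170. 176.] 710 ztop 0.1483 xy r 560.2 181.7 25.8
top [166. 232.] 519 ztop 0.1252 xy r 462.3 193.5 22.8
top [230. 239.] 365 ztop 0.0961 xy r 450.7 84.2 19.4
[ 0.46098455 -0.28323792  0.11032356]
```

View pics/w4.png

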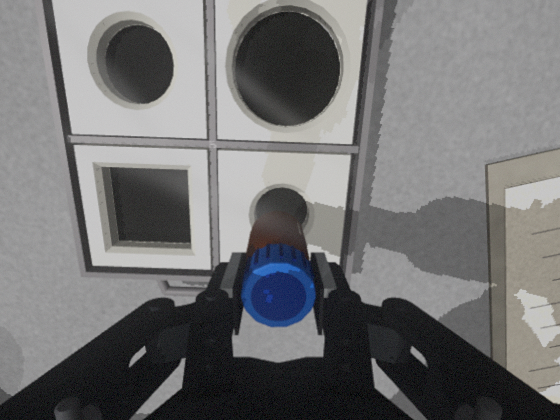

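View pics/t4.png

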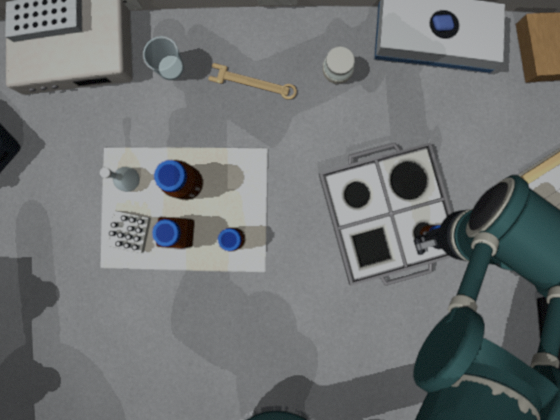

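```bash
python3 -c "
from h import *
c=get_calibration('wrist');p=cv2.imread('pics/w4.png')
g=p.min(2);m=(g>140).astype(np.uint8);m[:, :60]=0
cs,_=cv2.findContours(m,cv2.RETR_CCOMP,cv2.CHAIN_APPROX_NONE)
for q in cs:
    if cv2.contourArea(q)<1500: continue
    q=q[:,0];W=onplane(c,q,.027)[:,:2]*1000
    print(q.mean(0).round(),[np.round(a,1) for a in cv2.minAreaRect(W.astype(np.float32))],np.round(cv2.minEnclosingCircle(W.astype(np.float32))[1],1))
"
```

```text
[278. 338.] [array([ 353.7, -317.2]), array([55.2, 81.5]), np.float64(17.5)] 43.7
[414. 283.] [array([ 435.2, -414.4]), array([115.4,  51.4]), np.float64(87.7)] 59.3
[533. 180.] [array([ 543.9, -460.6]), array([46.4, 43.9]), np.float64(32.9)] 29.3
[274. 192.] [array([ 467.3, -284.1]), array([90.6, 98.6]), np.float64(15.5)] 66.6
[145. 205.] [array([ 435.1, -182.9]), array([98.7, 98.6]), np.float64(15.4)] 68.9
[143. 207.] [array([ 434.8, -181.7]), array([72. , 72.1]), np.float64(15.2)] 49.5
[ 81. 248.] [array([ 379.3, -165.1]), array([219. ,  87.5]), np.float64(5.4)] 109.5
[464. 101.] [array([ 576.5, -392.7]), array([144.3, 137.3]), np.float64(18.2)] 89.2
[285.  68.] [array([ 562.5, -257.7]), array([91.5, 98.6]), np.float64(15.5)] 66.9
[190. 122.] [array([ 501.1, -203. ]), array([111.4, 140.4]), np.float64(56.5)] 78.4
[135.  67.] [array([ 532.4, -156.1]), array([87.6, 98.5]), np.float64(15.4)] 65.5
[127.  59.] [array([ 537.6, -153.7]), array([59.5, 53.8]), np.float64(82.3)] 30.0
```

```bash
python3 -m creep '[[255,[1,-1.5,-6],0],[255,[0,0,-10],0],[255,[0,0,-10],0],[255,[0,0,-8],0],[255,[0,0,-6],0],[255,[0,0,-4],0],[255,[0,0,-2],0],[255,[0,0,-1],0]]';  python3 -m creep '[[255,[0,0,-1],0],[255,[0,0,-1],0],[255,[0,0,-1],0],[255,[0,0,-0.5],0],[255,[0,0,0],0],[255,[0,0,0],0],[255,[0,0,0],0],[255,[0,0,0],0]]'
```

```text
time: 6.4
tool_pos: [0.4616, -0.2848, 0.0627]
tcp_rot: [2.056, 0.319, -2.057]
wrist_force: [-0.5, 0.3, -0.6]
width: 0.383
time: 7.07
tool_pos: [0.4624, -0.2852, 0.0608]
tcp_rot: [2.057, 0.317, -2.055]
wrist_force: [0.1, 0.7, 6.5]
width: 0.385
```

```bash
python3 -m creep '[[150,[0,0,0],0],[140,[0,0,0],0],[110,[0,0,0],0],[90,[0,0,0],0],[75,[0,0,0],0],[70,[0,0,10],0],[70,[0,0,20],0],[70,[0,0,25],0]]';  python3 -m creep '[[70,[0,15,20],0],[70,[-1,35,0],0],[70,[-1,40,0],0],[70,[-2,40,0],0],[70,[-2,40,0],0],[70,[-2,40,0],0],[70,[-2,40,0],0],[70,[-2,40,0],0]]'; python3 -m creep '[[70,[0,37,0],0],[70,[0,27,0],0],[70,[0,15,0],0],[70,[0,0,0],0],[70,[0,0,0],0],[70,[0,0,0],0],[70,[0,0,0],0],[70,[0,0,0],0]]';python3 -c "
from h import *
caps('wrist','w5');caps('top','t5',170,100);print(read_state()['tool_pos'])"
```

```text
time: 7.73
tool_pos: [0.4603, -0.284, 0.1139]
tcp_rot: [2.054, 0.321, -2.061]
wrist_force: [1.3, -0.6, 0.0]
width: 0.723
time: 8.4
tool_pos: [0.4496, 0.0067, 0.1358]
tcp_rot: [2.058, 0.317, -2.055]
wrist_force: [1.5, 0.3, -0.1]
width: 0.724
time: 9.07
tool_pos: [0.4499, 0.083, 0.1349]
tcp_rot: [2.057, 0.316, -2.057]
wrist_force: [0.2, 0.1, -0.0]
width: 0.727
tcp [0.4499 0.083  0.1349] t 9.0667
wrist [119.  11.] 2017 ztop 0.1474 xy r 544.3 178.0 19.3
wrist [ 86. 172.] 6755 ztop 0.1246 xy r 463.5 194.3 23.6
wrist [274. 232.] 2596 ztop 0.0957 xy r 451.3 85.9 20.0
tcp [0.4499 0.083  0.1348] t 9.1167
top [170. 176.] 705 ztop 0.1483 xy r 560.0 181.4 25.7
top [431. 233.] 259 ztop 0.0885 xy r 460.3 -281.8 15.6
[0.44990975 0.0831339  0.13477365]
```

View pics/w5.png

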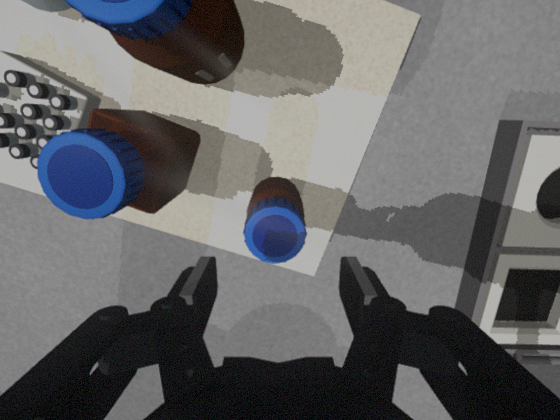

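View pics/t5.png

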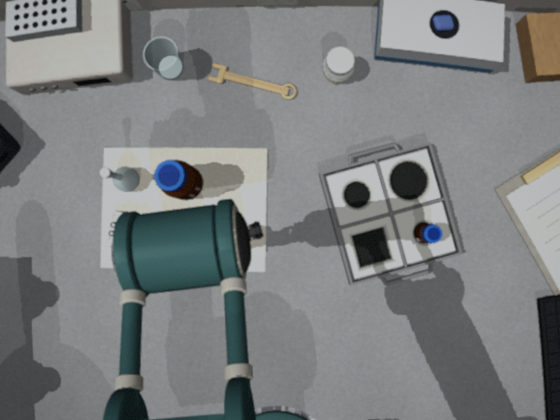

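```bash
python3 -m creep '[[70,[1.3,2.3,-8],0],[70,[0,0,-15],0],[70,[0,0,-18],0],[70,[0,0,-15],0],[70,[0,0,-10],0],[70,[0,0,-8],0],[70,[0,0,0],0],[70,[0,0,0],0]]'; python3 -m creep '[[255,[0,0,0],0],[255,[0,0,0],0],[255,[0,0,0],0],[255,[0,0,0],0],[255,[0,0,0],0],[255,[0,0,0],0],[255,[0,0,0],0],[255,[0,0,0],0]]' 35
```

```text
time: 9.83
tool_pos: [0.451, 0.0863, 0.0604]
tcp_rot: [2.055, 0.318, -2.057]
wrist_force: [-0.0, 0.6, 0.3]
width: 0.728
time: 10.5
tool_pos: [0.4524, 0.0864, 0.0619]
tcp_rot: [2.059, 0.318, -2.053]
wrist_force: [0.3, -0.4, 6.4]
width: 0.467
```

```bash
python3 -m creep '[[255,[0,0,6],0],[255,[0,0,14],0],[255,[0,0,20],0],[255,[4,-12,15],0],[255,[8,-22,5],0],[255,[10,-28,0],0],[255,[10,-30,0],0],[255,[11,-32,0],0]]';  python3 -m creep '[[255,[11,-32,0],0],[255,[11,-30,0],0],[255,[10,-26,0],0],[255,[6,-18,0],0],[255,[4,-10,0],0],[255,[0,0,0],0],[255,[0,0,0],0],[255,[0,0,0],0]]'; python3 -c "
from h import *
caps('wrist','w6');print(read_state()['tool_pos'])"
```

```text
time: 11.17
tool_pos: [0.4937, -0.0383, 0.1208]
tcp_rot: [2.055, 0.32, -2.056]
wrist_force: [0.7, 0.7, -2.0]
width: 0.469
time: 11.83
tool_pos: [0.5353, -0.1524, 0.1203]
tcp_rot: [2.055, 0.32, -2.058]
wrist_force: [0.3, -0.3, -0.9]
width: 0.467
tcp [ 0.5353 -0.1524  0.1203] t 11.8333
wrist [278. 296.] 7297 ztop 0.154 xy r 534.3 -152.3 20.5
[ 0.5353536  -0.15227568  0.12042376]
```

View pics/w6.png

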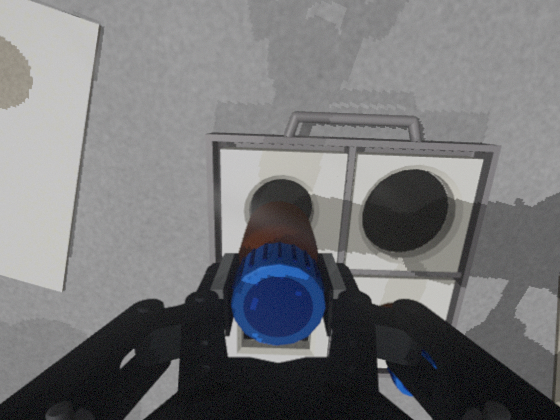

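```bash
python3 -m creep '[[255,[2,-1.5,-6],0],[255,[0,0,-10],0],[255,[0,0,-10],0],[255,[0,0,-8],0],[255,[0,0,-6],0],[255,[0,0,-4],0],[255,[0,0,-2],0],[255,[0,0,-1],0]]';  python3 -m creep '[[255,[0,0,-1],0],[255,[0,0,-1],0],[255,[0,0,-1],0],[255,[0,0,-0.5],0],[255,[0,0,0],0],[255,[0,0,0],0],[255,[0,0,0],0],[255,[0,0,0],0]]'
```

```text
time: 12.55
tool_pos: [0.5379, -0.1551, 0.0732]
tcp_rot: [2.056, 0.318, -2.057]
wrist_force: [0.2, 0.4, -0.8]
width: 0.467
time: 13.22
tool_pos: [0.5386, -0.1554, 0.0709]
tcp_rot: [2.057, 0.317, -2.055]
wrist_force: [-0.6, -0.2, 4.2]
width: 0.471
```

```bash
python3 -m creep '[[130,[0,0,0],0],[120,[0,0,0],0],[90,[0,0,0],0],[60,[0,0,0],0],[45,[0,0,0],0],[45,[0,0,15],0],[45,[0,0,25],0],[45,[0,0,30],0]]';  python3 -m creep '[[45,[-3,15,25],0],[45,[-7,32,5],0],[45,[-8,38,0],0],[45,[-8,38,0],0],[45,[-8,38,0],0],[45,[-8,38,0],0],[45,[-8,38,0],0],[45,[-8,38,0],0]]'; python3 -m creep '[[45,[-8,34,0],0],[45,[-6,25,0],0],[45,[-3,14,0],0],[45,[0,0,0],0],[45,[0,0,0],0],[45,[0,0,0],0],[45,[0,0,0],0],[45,[0,0,0],0]]';python3 -c "
from h import *
caps('wrist','w7');caps('top','t7',170,100);print(read_state()['tool_pos'])"
```

```text
time: 13.88
tool_pos: [0.5361, -0.1545, 0.1385]
tcp_rot: [2.052, 0.321, -2.062]
wrist_force: [-0.4, 0.1, 0.2]
width: 0.822
time: 14.55
tool_pos: [0.4794, 0.1214, 0.1704]
tcp_rot: [2.057, 0.318, -2.056]
wrist_force: [-0.2, -0.4, 0.2]
width: 0.82
time: 15.22
tool_pos: [0.4634, 0.1918, 0.1702]
tcp_rot: [2.057, 0.316, -2.057]
wrist_force: [0.0, 0.2, -0.2]
width: 0.823
tcp [0.4634 0.1918 0.1702] t 15.2167
wrist [350.  84.] 9046 ztop 0.1478 xy r 561.7 183.5 26.7
wrist [272. 229.] 3061 ztop 0.1247 xy r 463.3 194.8 23.2
tcp [0.4634 0.1918 0.1702] t 15.2667
top [170. 176.] 701 ztop 0.1482 xy r 560.1 181.6 25.7
top [363. 191.] 395 ztop 0.1048 xy r 535.5 -154.1 19.7
top [431. 233.] 259 ztop 0.0885 xy r 460.7 -281.5 15.6
top [169. 240.] 132 ztop 0.2522 xy r 453.7 164.8 0.0
[0.46342226 0.19196112 0.17024453]
```

View pics/w7.png

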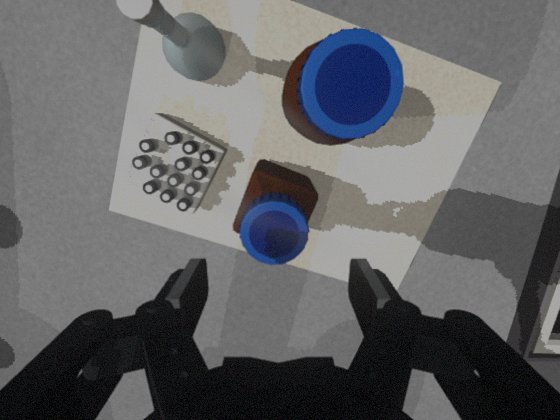

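View pics/t7.png

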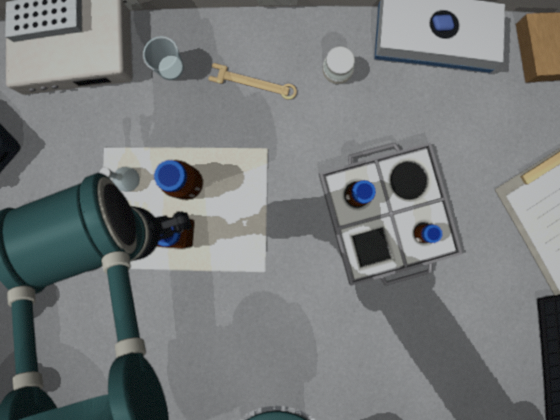

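```bash
python3 -c "
from h import *
c=get_calibration('wrist');p,d=read_camera('wrist')
A=cloud(c,d,np.ones(d.shape,bool))
for a,b in [(.02,.076),(.03,.07),(.02,.085)]:
    B=A[(A[:,2]>a)&(A[:,2]<b)&(abs(A[:,0]-.463)<.045)&(abs(A[:,1]-.1945)<.045)]
    print(len(B),cv2.minAreaRect((B[:,:2]*1000).astype(np.float32)))
"
python3 -m creep '[[45,[0,2.5,-8],0],[45,[0,0,-15],0],[45,[0,0,-18],0],[45,[0,0,-18],0],[45,[0,0,-14],0],[45,[0,0,-8],0],[45,[0,0,0],0],[45,[0,0,0],0]]'; python3 -m creep '[[255,[0,0,0],0],[255,[0,0,0],0],[255,[0,0,0],0],[255,[0,0,0],0],[255,[0,0,0],0],[255,[0,0,0],0],[255,[0,0,0],0],[255,[0,0,0],0]]' 40
```

```text
786 ((463.37933349609375, 194.78036499023438), (58.118682861328125, 57.366878509521484), 85.71322631835938)
442 ((490.81689453125, 194.25833129882812), (5.593730449676514, 55.57374572753906), 0.20787788927555084)
1854 ((463.37933349609375, 194.78036499023438), (58.118682861328125, 57.366878509521484), 85.71322631835938)
time: 16.03
tool_pos: [0.4629, 0.1952, 0.0889]
tcp_rot: [2.055, 0.318, -2.057]
wrist_force: [-0.5, 0.7, -0.7]
width: 0.822
time: 16.7
tool_pos: [0.4644, 0.1956, 0.0907]
tcp_rot: [2.059, 0.318, -2.053]
wrist_force: [0.7, -0.7, 6.3]
width: 0.533
```

```bash
python3 -m creep '[[255,[0,0,6],0],[255,[0,0,14],0],[255,[0,0,20],0],[255,[-1,-12,15],0],[255,[-2,-24,5],0],[255,[-2,-30,0],0],[255,[-3,-34,0],0.01],[255,[-3,-34,0],0.03]]';  python3 -m creep '[[255,[-3,-34,0],0.05],[255,[-3,-34,0],0.05],[255,[-3,-34,0],0.05],[255,[-3,-34,0],0.05],[255,[-3,-34,0],0.05],[255,[-3,-33,0],0.034],[255,[-2,-26,0],0.02],[255,[-1,-14,0],0]]'; python3 -m creep '[[255,[0,0,0],0],[255,[0,0,0],0],[255,[0,0,0],0],[255,[0,0,0],0],[255,[0,0,0],0],[255,[0,0,0],0],[255,[0,0,0],0],[255,[0,0,0],0]]'; python3 -c "
from h import *
caps('wrist','w8');print(read_state()['tool_pos'])
c=get_calibration('wrist');p,d=read_camera('wrist')
A=cloud(c,d,np.ones(d.shape,bool))
B=A[(A[:,2]>.075)&(A[:,2]<.138)&(abs(A[:,0]-.434)<.045)&(abs(A[:,1]+.182)<.045)]
print(len(B),cv2.minAreaRect((B[:,:2]*1000).astype(np.float32)))
"
```

```text
time: 17.37
tool_pos: [0.4513, 0.0605, 0.1492]
tcp_rot: [2.031, 0.358, -2.032]
wrist_force: [0.4, -1.0, -1.4]
width: 0.539
time: 18.03
tool_pos: [0.4302, -0.1841, 0.1491]
tcp_rot: [1.847, 0.622, -1.849]
wrist_force: [-0.0, 0.4, -2.7]
width: 0.539
time: 18.7
tool_pos: [0.4313, -0.1812, 0.1493]
tcp_rot: [1.847, 0.624, -1.847]
wrist_force: [-0.4, 0.2, -1.5]
width: 0.538
tcp [ 0.4313 -0.1812  0.1493] t 18.7
wrist [352.  74.] 4302 ztop 0.1047 xy r 536.9 -155.9 20.3
wrist [278. 295.] 9612 ztop 0.1834 xy r 430.9 -181.8 23.7
wrist [406. 268.] 1770 ztop 0.0889 xy r 462.0 -283.8 16.9
[ 0.43124978 -0.18134293  0.14929855]
2919 ((446.0121154785156, -171.3360595703125), (35.37467956542969, 68.62201690673828), 42.0001220703125)
```

View pics/w8.png

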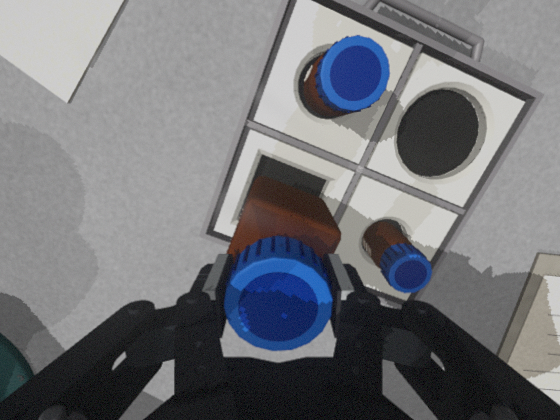

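```bash
python3 -m creep '[[255,[3.5,-0.5,-6],0],[255,[0,0,-10],0],[255,[0,0,-10],0],[255,[0,0,-7],0],[255,[0,0,-5],0],[255,[0,0,-3],0],[255,[0,0,-2],0],[255,[0,0,-1],0]]';  python3 -m creep '[[255,[0,0,-1],0],[255,[0,0,-1],0],[255,[0,0,-1],0],[255,[0,0,-1],0],[255,[0,0,-1],0],[255,[0,0,-1],0],[255,[0,0,-0.5],0],[255,[0,0,0],0]]'
```

```text
time: 19.47
tool_pos: [0.4345, -0.1822, 0.1049]
tcp_rot: [1.847, 0.624, -1.848]
wrist_force: [1.0, 0.2, -1.7]
width: 0.539
time: 20.13
tool_pos: [0.4349, -0.1824, 0.0997]
tcp_rot: [1.847, 0.623, -1.847]
wrist_force: [-2.0, 0.2, 5.1]
width: 0.538
```

```bash
python3 -m creep '[[110,[0,0,0],0],[90,[0,0,0],0],[70,[0,0,0],0],[50,[0,0,0],0],[35,[0,0,0],0],[25,[0,0,12],0],[25,[0,0,25],0],[25,[0,0,30],0]]';  python3 -m creep '[[25,[5,15,25],0],[25,[11,32,4],0],[25,[13,37,0],0],[25,[13,37,0],0],[25,[13,37,0],0],[25,[13,37,0],0],[25,[13,37,0],0],[25,[13,37,0],0]]'; python3 -m creep '[[25,[13,37,0],0],[25,[12,32,0],0],[25,[5,18,0],0],[25,[2,8,0],0],[25,[0,0,0],0],[25,[0,0,0],0],[25,[0,0,0],0],[25,[0,0,0],0]]';python3 -c "
from h import *
caps('wrist','w9');caps('top','t9',170,100);print(read_state()['tool_pos'])"
```

```text
time: 20.8
tool_pos: [0.4327, -0.1812, 0.1642]
tcp_rot: [1.845, 0.627, -1.852]
wrist_force: [-0.3, -1.2, 1.6]
width: 0.9
time: 21.47
tool_pos: [0.5289, 0.0888, 0.1948]
tcp_rot: [1.847, 0.623, -1.847]
wrist_force: [0.4, -1.3, 0.3]
width: 0.904
time: 22.13
tool_pos: [0.5603, 0.1803, 0.1947]
tcp_rot: [1.848, 0.622, -1.848]
wrist_force: [0.0, -0.7, -0.5]
width: 0.9
tcp [0.5603 0.1803 0.1947] t 22.1333
wrist [277. 225.] 4392 ztop 0.1478 xy r 562.4 183.3 26.5
tcp [0.5604 0.1804 0.1948] t 22.1833
top [172. 177.] 598 ztop 0.1486 xy r 560.5 182.0 26.1
top [363. 191.] 391 ztop 0.1047 xy r 535.5 -154.0 19.7
top [431. 233.] 257 ztop 0.0886 xy r 460.6 -281.6 15.5
top [382. 250.] 555 ztop 0.1337 xy r 432.9 -182.3 22.5
[0.56048153 0.18054935 0.19489741]
```

View pics/w9.png

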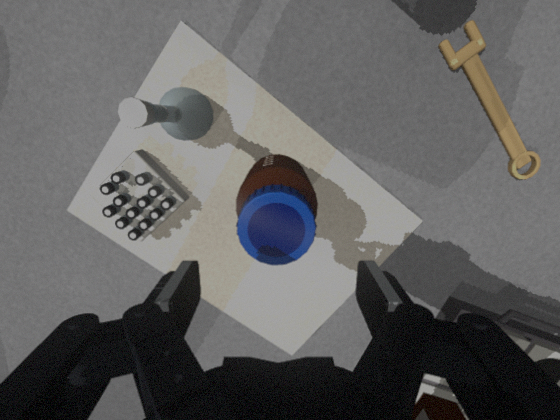

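View pics/t9.png

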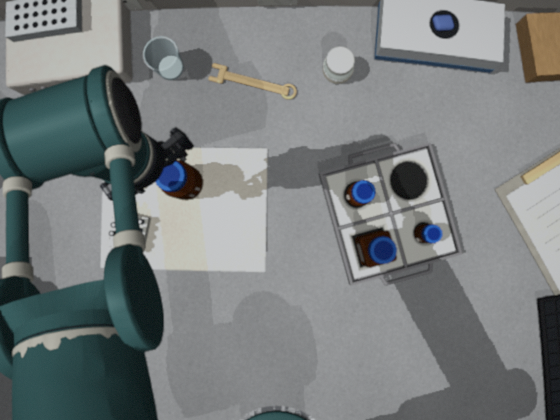

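```bash
python3 -m creep '[[25,[1.3,2.3,-8],0],[25,[0,0,-16],0],[25,[0,0,-18],0],[25,[0,0,-18],0],[25,[0,0,-15],0],[25,[0,0,-9],0],[25,[0,0,0],0],[25,[0,0,0],0]]'; python3 -m creep '[[255,[0,0,0],0],[255,[0,0,0],0],[255,[0,0,0],0],[255,[0,0,0],0],[255,[0,0,0],0],[255,[0,0,0],0],[255,[0,0,0],0],[255,[0,0,0],0]]' 50
```

```text
time: 22.9
tool_pos: [0.5616, 0.1838, 0.1102]
tcp_rot: [1.846, 0.623, -1.849]
wrist_force: [0.3, 0.1, -1.0]
width: 0.899
time: 23.57
tool_pos: [0.5634, 0.1844, 0.1125]
tcp_rot: [1.85, 0.623, -1.844]
wrist_force: [2.2, -0.3, 6.7]
width: 0.612
```

```bash
python3 -m creep '[[255,[0,0,6],0],[255,[0,0,14],0],[255,[0,0,22],0],[255,[0,-4,28],0],[255,[0,-12,28],0],[255,[0,-20,20],0],[255,[0,-28,7],0],[255,[0,-32,0],0]]';  python3 -m creep '[[255,[0,-34,0],0],[255,[0,-34,0],0],[255,[0,-34,0],0],[255,[0,-34,0],0],[255,[0,-34,0],0],[255,[0,-34,0],0],[255,[0,-34,0],0],[255,[0,-32,0],0]]'; python3 -m creep '[[255,[0,-30,0],0],[255,[0,-24,0],0],[255,[0,-13,0],0],[255,[0,-5,0],0],[255,[0,0,0],0],[255,[0,0,0],0],[255,[0,0,0],0],[255,[0,0,0],0]]'; python3 -c "
from h import *
caps('wrist','w10');print(read_state()['tool_pos'])
"
```

```text
time: 24.23
tool_pos: [0.5629, 0.0884, 0.2387]
tcp_rot: [1.85, 0.625, -1.842]
wrist_force: [0.6, 0.1, -2.2]
width: 0.617
time: 24.9
tool_pos: [0.5607, -0.1833, 0.2349]
tcp_rot: [1.846, 0.625, -1.849]
wrist_force: [0.5, -1.0, -1.5]
width: 0.615
time: 25.57
tool_pos: [0.5621, -0.2523, 0.2358]
tcp_rot: [1.846, 0.625, -1.846]
wrist_force: [0.3, -0.5, -1.5]
width: 0.616
tcp [ 0.5621 -0.2523  0.2358] t 25.5667
wrist [439.  18.] 318 ztop 0.0275 xy r 803.8 -282.9 24.5
wrist [179. 158.] 1560 ztop 0.1048 xy r 537.9 -156.3 20.0
wrist [278. 297.] 12520 ztop 0.2709 xy r 561.0 -253.2 27.1
wrist [138. 267.] 2336 ztop 0.1338 xy r 435.0 -184.5 23.6
[ 0.56211454 -0.25251196  0.23584101]
```

View pics/w10.png

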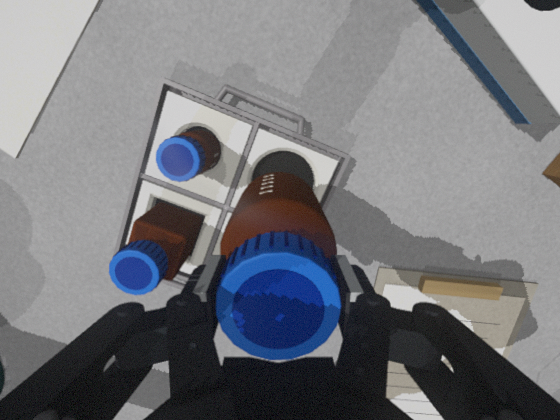

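```bash
python3 -m creep '[[255,[3,-2.5,-8],0],[255,[0,0,-15],0],[255,[0,0,-18],0],[255,[0,0,-18],0],[255,[0,0,-16],0],[255,[0,0,-8],0],[255,[0,0,-3],0],[255,[0,0,0],0]]'; python3 -c "
from h import *
caps('wrist','w11')"
```

```text
time: 26.28
tool_pos: [0.5646, -0.2559, 0.1487]
tcp_rot: [1.846, 0.625, -1.849]
wrist_force: [0.8, -0.1, -2.2]
width: 0.613
tcp [ 0.5646 -0.2559  0.1487] t 26.2833
wrist [528.  33.] 1220 ztop 0.0285 xy r 797.8 -333.2 34.7
wrist [127. 176.] 3164 ztop 0.1047 xy r 537.6 -156.0 20.6
wrist [276. 299.] 13142 ztop 0.1839 xy r 562.8 -256.6 27.7
wrist [ 67. 320.] 3239 ztop 0.1336 xy r 435.5 -183.7 23.9
```

```bash
python3 -m creep '[[255,[1,0.3,-5],0],[255,[0,0,-6],0],[255,[0,0,-5],0],[255,[0,0,-4],0],[255,[0,0,-2],0],[255,[0,0,-1],0],[255,[0,0,-1],0],[255,[0,0,0],0]]';  python3 -m creep '[[255,[0,0,-1],0],[255,[0,0,-1],0],[255,[0,0,-1],0],[255,[0,0,-1],0],[255,[0,0,0],0],[255,[0,0,0],0],[255,[0,0,0],0],[255,[0,0,0],0]]'
```

```text
time: 27.0
tool_pos: [0.5659, -0.2561, 0.1256]
tcp_rot: [1.847, 0.623, -1.847]
wrist_force: [0.1, 0.1, -2.1]
width: 0.611
time: 27.67
tool_pos: [0.566, -0.2561, 0.1218]
tcp_rot: [1.847, 0.623, -1.847]
wrist_force: [-0.0, 0.2, -1.2]
width: 0.613
```

Not yet in contact; a little lower.

```bash
python3 -m creep '[[255,[0,0,-0.7],0],[255,[0,0,-0.7],0],[255,[0,0,-0.6],0],[255,[0,0,0],0],[255,[0,0,0],0],[255,[0,0,0],0],[255,[0,0,0],0],[255,[0,0,0],0]]'
```

```text
time: 28.33
tool_pos: [0.5662, -0.2563, 0.1215]
tcp_rot: [1.847, 0.623, -1.847]
wrist_force: [-2.7, 0.4, 6.1]
width: 0.614
```

Seated. Release, rise and back off for the final check.

```bash
python3 -m creep '[[90,[0,0,0],0],[75,[0,0,0],0],[60,[0,0,0],0],[40,[0,0,0],0],[25,[0,0,0],0],[20,[0,0,10],0],[20,[0,0,22],0],[20,[0,0,30],0]]';  python3 -m creep '[[20,[0,0,32],0],[20,[0,0,30],0],[20,[-25,-15,10],0],[20,[-30,-20,0],0],[20,[-30,-20,0],0],[20,[-30,-20,0],0],[20,[-25,-20,0],0],[20,[-10,-10,0],0]]'; python3 -m creep '[[20,[0,0,0],0],[20,[0,0,0],0],[20,[0,0,0],0],[20,[0,0,0],0],[20,[0,0,0],0],[20,[0,0,0],0],[20,[0,0,0],0],[20,[0,0,0],0]]'; python3 -c "
from h import *
caps('wrist','w12');caps('top','t12',170,100);p,d=read_camera('side');cv2.imwrite('pics/s12.png',p)
c=get_calibration('top')
a=cv2.imread('pics/top0.png')[150:270,95:150].astype(float);b=cv2.imread('pics/t12.png')[150:270,95:150].astype(float)
print('bystander region diff',abs(a-b).mean(),abs(a-b).max())"
```

```text
time: 29.0
tool_pos: [0.5639, -0.255, 0.1797]
tcp_rot: [1.844, 0.628, -1.853]
wrist_force: [0.4, 0.3, -0.2]
width: 0.921
time: 29.67
tool_pos: [0.413, -0.3628, 0.2548]
tcp_rot: [1.847, 0.62, -1.849]
wrist_force: [0.1, -0.0, -0.2]
width: 0.922
time: 30.33
tool_pos: [0.4163, -0.3607, 0.2537]
tcp_rot: [1.847, 0.624, -1.847]
wrist_force: [0.3, -0.1, 0.8]
width: 0.922
tcp [ 0.4163 -0.3607  0.2537] t 30.3333
wrist [116.  57.] 2947 ztop 0.1337 xy r 434.7 -184.2 23.6
wrist [244. 109.] 951 ztop 0.0888 xy r 462.0 -284.4 16.6
tcp [ 0.4162 -0.3608  0.2537] t 30.3833
top [427. 173.] 817 ztop 0.1564 xy r 562.9 -256.7 26.4
top [363. 191.] 397 ztop 0.1047 xy r 535.5 -154.2 19.8
top [431. 233.] 261 ztop 0.0886 xy r 459.9 -282.0 15.9
top [382. 249.] 579 ztop 0.1336 xy r 433.3 -182.4 22.9
bystander region diff 5.430757575757576 10.0
```

View pics/t12.png

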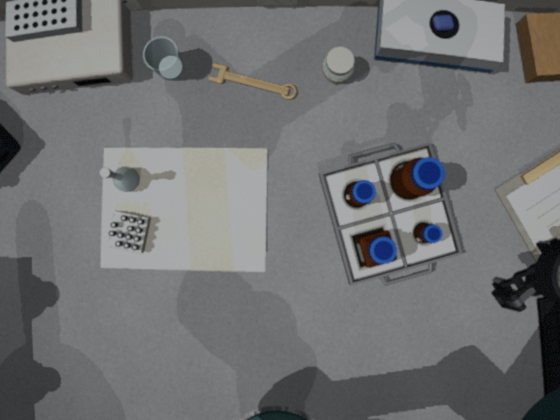

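View pics/s12.png

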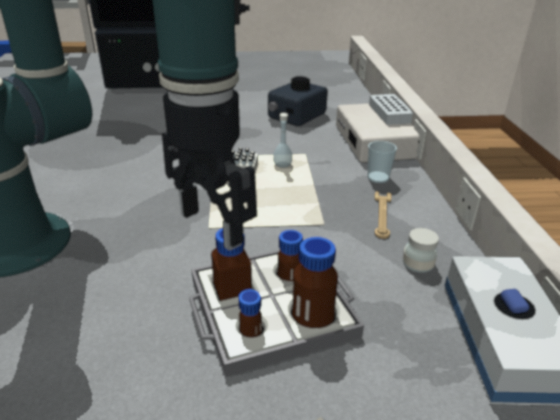

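```bash
python3 -c "
from workcell import *
print(finish_job())"
```

```text
the job is handed in; nothing more can be done
None
```

All four bottles are in their own recesses, and the job was handed in at about 30 s of the 104 s. Each was gripped by its cap, carried upright and lowered until the wrist felt the floor. The square bottle was turned about 20° on the way to match its recess.

**Last checks, from the top camera:**

| Bottle | Cap centre to insert centre | Cap top measured | Cap top if right down |
|---|---|---|---|
| Large | 1–2 mm | 156 mm | 155 mm |
| Square | 1–2 mm | 134 mm | 132 mm |
| Medium | 1–2 mm | 105 mm | 103 mm |
| Small | about 3 mm | 89 mm | 87 mm |

- **Heights:** the readings sit 1.4–1.7 mm above the expected values. That camera read 2.4–2.6 mm high on the same caps before I moved them, so this is consistent with all four being right down.
- **Small bottle:** the cameras disagree by about 2 mm. The wrist camera puts its cap within 1 mm of the recess centre.
- **Lean:** I did not measure this directly. It is inferred from the cap positions and from the bottles looking upright in the pictures.
- **Bystanders:** the vial rack and flask look upright and unmoved. Comparing the first and last top pictures in that area showed only slight brightness changes.
- **Arm:** the gripper is open and clear of everything. The upward force at contact never passed about 7 N.

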